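Unpile the confectioner's tools and set each on its own place

TASK

The clean tools were left in a pile. Take the pile down from the top, one thing at a time and without tipping anything over, and set each on its own place: the wide ring cutter over the post of the wide green stand and the narrow ring cutter over the post of the narrow yellow stand, both centred and sitting flat, the wooden mould centred along the slatted drying rack, and the lidded tub in the middle of the blue-rimmed mat, squared to it. Leave the timer and the marker pen where they are.

Things in the scene. Friction and masses are not known exactly. Their poses are not given: they have to be found in the camera images.
- tub: White rigid plastic tub with a blue flat lid that stays shut, the bottom of the pile. Origin at the centre of its underside, z up, x along its length. 65 mm high; the lid (z 60 to 65 mm) is 70 mm wide (y) and reaches x = -56 mm (a small tab, 24 mm wide) to x = +55 mm; the body below is 66 mm wide (y), x from -45 to +51 mm. Take it across its 70 mm width. About 0.16 kg.
- mould: Brown wooden sweet mould, a flat bar 55 (x) x 210 (y) x 24 (z) mm with hollows in its top; at the start it lies crosswise on the tub's lid and overhangs it on both sides. Origin at the centre of its underside, z up, y along its length. About 0.18 kg. It can be laid either way round.
- wide_cutter: Wide ring cutter: thin steel ring, 64 mm outside diameter, 34 mm high, open through; stands on one end of the mould at the start. Origin at the centre of its underside, z up its axis. The free bore is 56 mm. About 0.03 kg.
- narrow_cutter: Narrow ring cutter: thin steel ring, 48 mm outside diameter, 34 mm high, open through; stands on the other end of the mould at the start. Origin at the centre of its underside, z up its axis. The free bore is 41 mm. About 0.03 kg.
- wide_stand: Fixed place of the wide cutter: green disc of 92 mm diameter, 6 mm thick, with a steel post of 20 mm diameter at its centre whose top is 28 mm above the bench. The cutter goes over the post and rests on the disc. Origin at the centre of the disc's underside, z up.
- narrow_stand: Fixed place of the narrow cutter: yellow disc of 72 mm diameter, 6 mm thick, with a steel post of 14 mm diameter at its centre whose top is 28 mm above the bench. The cutter goes over the post and rests on the disc. Origin at the centre of the disc's underside, z up.
- rack: Fixed place of the mould: light wooden slatted drying rack, 85 (x) x 240 (y) mm, flat top 14 mm above the bench. Origin at the centre of its underside, z up, y along its length; the mould lies on top with its length along y, either way round.
- mat: Fixed place of the tub: black rubber mat with a blue rim, 146 (x) x 106 (y) mm, surface 3 mm above the bench, rim 6 mm high and 6 mm broad. Origin at the centre of its underside, z up, x along its length; the tub stands in the middle with its length along x, either way round.
- timer: White kitchen timer, 36 x 66 mm on the bench and 62 mm high, loose; a bystander to be left alone. Origin at the centre of its underside.
- marker: Red and white marker pen lying on the bench, 17 (x) x 135 (y) x 16 mm, loose; a bystander to be left alone. Origin at the centre of its underside, y along its length.
Mind the look-alikes: they are no part of the job. Leave any black look-alike of the narrow_cutter alone.

How it is judged:
By the outcome, as a careful person would: the job done as asked, in the order asked, and still so for the second after the job is handed in, with the robot touching nothing.
It also fails if it takes over 93 s, if anything falls off the work surface, if the arm or the gripper's body presses on something with over 40 N, if the wrist force passes 120 N, or if a joint passes its speed limit or range.

ROBOT

A 6-joint arm with a two-finger parallel gripper is mounted at the origin on the work surface; the furniture and walls round the work are solid. World frame = base frame: x ahead of the robot, y to its left, z up, the work surface at z = 0. Lengths are in m, angles in rad, forces in N, time in s.
With the tool pointing down it reaches from about 0.375 to 0.925 m from the base axis. Payload 5.7 kg.
Tool frame: the origin (TCP) lies midway between the tips of the shut fingers; the grasp point (between the pads) lies 19 mm behind it; z points along the fingers, y is the line along which they close (so a half turn about z gives the same grasp; the last joint's range is limited). The gripper opens to 88 mm and grips with 3 to 60 N. Pads are 20 mm wide; open, the fingers measure 115 mm over their backs; the gripper's body (75 mm by 178 mm) begins 61 mm behind the grasp point.
Start: joints at [-0.115, 0.359, 1.51, -0, 1.272, -0.115], TCP at [0.6, -0, 0.223] pointing down, gripper open.
Joint ranges: [-2.97, 2.97], [-1.01, 2.36], [0.21, 2.38], [-0.96, 4.11], [0.2, 2.71], [-2.98, 2.98]. Speed limits (rad/s): [2.39, 2.39, 3.14, 3.14, 3.14, 3.14].

INTERFACE

Orientations are given as a unit quaternion [x, y, z, w].
In Python, from bench import move_ptp, servo_line, goto_joints, move_gripper, sleep, inverse_kinematics, capture, PlanningError, close_job, spot_in, silhouettes, current_clock, current_joint_pos, current_qvel, current_joint_torque, current_position, current_orientation, current_force, current_torque, current_finger_gap, current_grip_force gives the robot as it stands. Calls block until the motion is done:
- move_ptp(position, orientation): joint-space move of the TCP to a pose.
- servo_line(position, orientation=None, rate=0.15, contact_N=None): straight line of the TCP; orientation=None keeps the orientation; rate is the mean speed in m/s. With contact_N (N) it stops when the force on the tool has changed by that much, and returns True; else False.
- goto_joints(angles): joint-space move.
- move_gripper(opening): finger opening in m; the grip force is fixed at half the most; returns when the fingers have stopped.
- sleep(seconds).
- inverse_kinematics(position, orientation): joint angles nearest the present ones, or None.
- capture(name): name is "scene" or "side" or "wrist"; returns a dict with "image" (400x640x3 uint8, blue, green, red), "range_z" (400x640 float32, m along the optical axis (not along the pixel's ray), 0 where there is no reading), "intrinsics" (3x3 intrinsics, pixels), "k1" (the pictures are not rectified: a ray, as slopes to the right and down, at radius r is drawn at 1 + k1 r^2 times it, then the intrinsics apply), "R" (3x3) and "t" (3): a world point X has camera coordinates R X + t. Camera axes: x right, y down, z forward; pixel columns grow to the right and rows downward; lengths in m; the calibration is good to about 2 mm. A picture is of the moment at which its call begins.
A pose or a line that the arm cannot do raises PlanningError and nothing moves.
- close_job(): hands the job in; it is judged then, once.
Trained networks look in the newest picture that a camera, given by its name, has taken for a name from the list of things; names that differ only in an ending like _2 or _b are one class to them, and where a whole thing is asked for, a point or a joint stands for the part that bears it (a point fixed in the world has none). Each returns a list of dicts, best first, with "conf" (0 to 1); they miss things now and then, are a little off and sometimes report something else, mostly with a low value. They report only what shows in the picture. A call takes as long as a camera call. They do not tell look-alikes from the thing itself.
- spot_in(camera, query): "xy" ([column, row] in pixels, amid what is visible of it).
- silhouettes(camera, query): "region" (400x640 bool, what is visible of it) and "xy" ([column, row] in pixels, amid what is visible of it).
Readings, each from a call of its own:
- current_clock(): time.
- current_joint_pos(): joint angles.
- current_qvel(): joint speeds.
- current_joint_torque(): joint torques, N m.
- current_position(): TCP position.
- current_orientation(): TCP orientation.
- current_force(): force on the tool from outside, world axes, zero at the start.
- current_torque(): the same for the moment, N m.
- current_finger_gap(): finger opening in m.
- current_grip_force(): force on a finger pad.
Only numpy, scipy, OpenCV 4.12 (cv2) and the standard library are available. Lean on these libraries where they do the work, as an engineer would, in place of code of your own. Each camera call takes 0.05 s, during which the arm holds its last target. There are 200 camera calls.

## Working session

There is one attempt and no reset: what is moved stays moved. The work goes in short steps, each a Python script; the robot and the scene stay as the last script left them, time stands still between calls to the robot, and variables do not carry over. Pictures are saved under pics/ and viewed, at most 14 in all, crops included, and the job is handed in when it is done.

```bash
mkdir -p pics; ls; cat > h.py <<'E'
import numpy as np, cv2
from bench import *
def cloud(c):
    K=c["intrinsics"];z=c["range_z"];v,u=np.mgrid[0:400,0:640].astype(np.float32)
    p=np.stack([u,v],-1).reshape(-1,1,2).astype(np.float64)
    n=cv2.undistortPoints(p,np.array(K,float),np.array([c["k1"],0,0,0.])).reshape(400,640,2)
    P=np.dstack([n[...,0]*z,n[...,1]*z,z])
    W=(P-np.array(c["t"]))@np.array(c["R"])   # R^T (P-t)
    W[z==0]=np.nan
    return W
E
python3 - <<'E'
from h import *
for n in("scene","side"):
    c=capture(n);cv2.imwrite(f"pics/{n}0.png",c["image"]);W=cloud(c);np.save(n+"0.npy",W)
    print(n,"campos",-np.array(c["R"]).T@c["t"])
    for q in "tub mould wide_cutter narrow_cutter wide_stand narrow_stand rack mat timer marker".split():
        for d in silhouettes(n,q)[:3]:
            m=d["region"];P=W[m];print(q,round(d["conf"],2),np.round(d["xy"]),m.sum(),np.round(np.nanmedian(P,0),3),np.round(np.nanpercentile(P,2,0),3),np.round(np.nanpercentile(P,98,0),3))
print(current_clock())
E
```

```text
pics
scene campos [0.11866764 0.70164985 0.75509299]
tub 0.78 [348. 221.] 542 [0.428 0.022 0.036] [ 0.409 -0.019  0.001] [0.477 0.041 0.066]
mould 0.77 [344. 203.] 1016 [ 0.451 -0.003  0.085] [ 0.398 -0.09   0.065] [0.51 0.1  0.09]
mould 0.22 [275. 297.] 2411 [0.466 0.298 0.003] [ 0.399  0.245 -0.   ] [0.539 0.349 0.008]
wide_cutter 0.62 [325. 207.] 432 [0.483 0.057 0.107] [0.455 0.026 0.089] [0.514 0.087 0.122]
narrow_cutter 0.51 [373. 234.] 323 [0.354 0.005 0.018] [ 0.331 -0.013 -0.001] [0.376 0.033 0.036]
wide_stand 0.93 [247. 227.] 641 [0.659 0.154 0.006] [0.622 0.108 0.001] [0.703 0.192 0.026]
narrow_stand 0.77 [310. 173.] 242 [ 0.645 -0.148  0.004] [ 0.616 -0.184  0.001] [ 0.68  -0.119  0.024]
rack 0.59 [381. 164.] 900 [ 0.462 -0.306  0.011] [ 0.404 -0.412 -0.004] [ 0.53  -0.187  0.015]
mat 0.9 [278. 299.] 2376 [0.466 0.298 0.003] [ 0.399  0.245 -0.   ] [0.538 0.349 0.008]
timer 0.71 [274. 190.] 416 [0.674 0.01  0.031] [ 0.647 -0.015 -0.004] [0.711 0.022 0.061]
marker 0.66 [219. 261.] 295 [0.649 0.292 0.013] [ 0.641  0.228 -0.001] [0.66  0.352 0.017]
side campos [ 0.01337718 -0
[... 547 characters left out ...]
112] [ 0.409 -0.091  0.094] [ 0.452 -0.046  0.124]
wide_stand 0.59 [339. 193.] 326 [0.653 0.142 0.007] [0.617 0.105 0.001] [0.698 0.191 0.028]
narrow_stand 0.75 [403. 241.] 366 [ 0.64  -0.163  0.007] [ 0.612 -0.192  0.002] [ 0.675 -0.128  0.027]
rack 0.73 [373. 202.] 463 [ 0.669 -0.01   0.035] [ 0.643 -0.017  0.001] [0.706 0.007 0.064]
rack 0.64 [394. 297.] 2923 [ 0.46  -0.318  0.015] [ 0.403 -0.418  0.001] [ 0.522 -0.186  0.017]
mat 0.75 [263. 191.] 698 [0.467 0.291 0.005] [0.397 0.238 0.003] [0.535 0.344 0.009]
mat 0.41 [304. 185.] 456 [0.48  0.045 0.111] [0.451 0.023 0.092] [0.512 0.085 0.125]
timer 0.89 [372. 203.] 465 [ 0.669 -0.01   0.035] [ 0.643 -0.017  0.001] [0.706 0.028 0.064]
1.1
```

```bash
python3 - <<'E'
import cv2,numpy as np
a=cv2.imread("pics/scene0.png")[150:300,270:470];b=cv2.imread("pics/side0.png")[150:300,210:410]
cv2.imwrite("pics/crop0.png",np.vstack([cv2.resize(a,(800,600))[::1],])[:])
cv2.imwrite("pics/both.png",np.vstack([cv2.resize(x,(400,300),interpolation=3) for x in(a,b)]))
E
```

```text
(no output)
```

View pics/scene0.png

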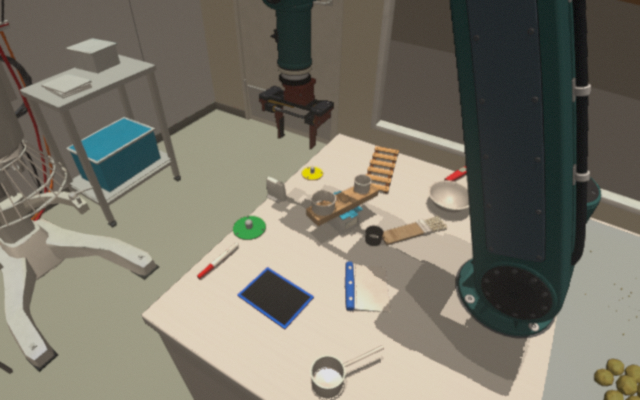

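View pics/both.png

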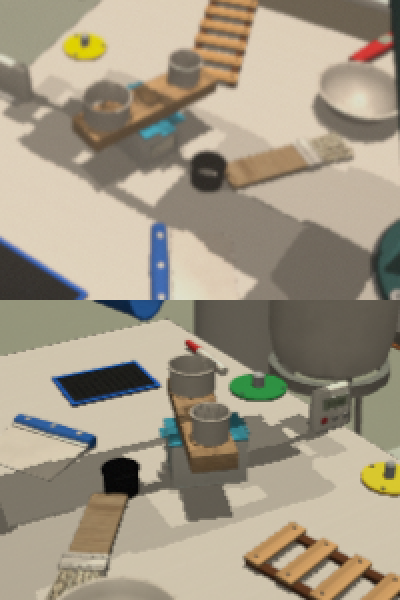

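Look-alikes: the steel narrow cutter is at scene (362,183). The black ring at (373,235) is to be left alone, and so is the pot at (328,375). I chose the steel cutter on the mould, and the crop confirms it. Next I fit the poses from both cameras.

```bash
cat >> h.py <<'E'
from scipy.optimize import least_squares
def near(W,c,r,z0,z1):
    P=W.reshape(-1,3);P=P[np.isfinite(P[:,0])]
    return P[(np.hypot(P[:,0]-c[0],P[:,1]-c[1])<r)&(P[:,2]>z0)&(P[:,2]<z1)]
def ring(P,R):
    f=least_squares(lambda q:np.hypot(P[:,0]-q[0],P[:,1]-q[1])-R,P[:,:2].mean(0),loss="soft_l1",f_scale=.002)
    return f.x,np.sqrt(np.mean(f.fun**2))
def disc(P):
    (x,y),r=cv2.minEnclosingCircle(P[:,:2].astype(np.float32)*1000);return np.round([x,y,r],1)
def rect(P):
    (c,s,a)=cv2.minAreaRect(P[:,:2].astype(np.float32)*1000);return np.round(c,1),np.round(s,1),round(a,2)
E
python3 - <<'E'
from h import *
for n in("scene","side"):
    W=np.load(n+"0.npy");print(n)
    print(" bench z",np.nanmedian(near(W,(.55,.1),.03,-.02,.02)[:,2]))
    for nm,c,R in(("wide",(.483,.057),.0315),("narrow",(.43,-.072),.0235)):
        P=near(W,c,.045,.108,.14);print(nm,len(P),np.round(P[:,2].max(),4),ring(P,R))
    P=near(W,(.455,-.005),.125,.076,.0935);print("mould",rect(P),np.median(P[P[:,2]>.085,2]))
    for nm,c,r in(("wst",(.66,.15),.055),("nst",(.645,-.152),.045)):
        P=near(W,c,r,.0035,.009);print(nm,len(P),disc(P)); P=near(W,c,.025,.02,.035);print(" post",len(P),P.mean(0),P[:,2].max(), disc(P))
    P=near(W,(.465,-.305),.14,.010,.02);print("rack",rect(P),np.median(P[:,2]))
    P=near(W,(.467,.297),.11,.0022,.012);print("mat",rect(P))
    P=near(W,(.45,0),.07,.056,.0715);print("lid",rect(P))
E
```

```text
scene
 bench z -0.0005353977429241975
wide 217 0.1235 (array([0.48460132, 0.05662141]), np.float64(0.001954682282232188))
narrow 141 0.1225 (array([ 0.43470056, -0.06557612]), np.float64(0.0018343215111020987))
mould (array([460.1,  -4.7]), array([212.5,  63.3]), 67.67) 0.08753994280272295
wst 551 [658.5 149.4  51.5]
 post 29 [0.66160607 0.15185361 0.02596583] 0.03055358907596091 [663.  151.8   8.7]
nst 134 [ 647.9 -151.2   35.9]
 post 12 [ 0.64708685 -0.15106522  0.02371857] 0.029903494120349212 [ 646.8 -152.2    6.5]
rack (array([ 465.8, -294.2]), array([ 84.9, 243.4]), 14.04) 0.012052817717082574
mat (array([466. , 297.3]), array([194.2, 211.7]), 25.08)
lid (array([461.9,   6.9]), array([120. , 112.4]), 89.8)
side
 bench z nan
wide 275 0.1259 (array([0.48163074, 0.05382525]), np.float64(0.0021345723351161336))
narrow 246 0.126 (array([ 0.43098062, -0.06895892]), np.float64(0.0020785156993050366))
mould (array([453.3,  -9.7]), array([208.8,  55.7]), 67.63) 0.09027919267441334
wst 258 [656.  149.3  51. ]
 post 26 [0.65651091 0.1445597  0.02541932] 0.03146472299934215 [657.1 144.5   8.6]
nst 316 [ 644.4 -157.    36.6]
 post 27 [ 0.64302005 -0.15860574  0.0252257 ] 0.030060029238954938 [ 644.9 -158.     8.5]
rack (array([ 464.2, -297.6]), array([ 88.5, 241.7]), 14.19) 0.015194741066225769
mat (array([462.5, 302.1]), array([214. , 195.2]), 46.38)
lid (array([455.8, -13.6]), array([101.8, 111.1]), 51.5)
  return np.nanmean(a, axis, out=out, keepdims=keepdims)
```

```bash
cat >> h.py <<'E'
from scipy.spatial.transform import Rotation as Ro
def down(phi):   # phi deg: world direction of tool y
    best=None
    for k in (0,180):
        a=np.radians(phi+k);y=np.array([np.cos(a),np.sin(a),0]);z=np.array([0,0,-1.])
        q=Ro.from_matrix(np.c_[np.cross(y,z),y,z]).as_quat()
        j=inverse_kinematics(HERE,q) if HERE is not None else None
        if j is None: continue
        if best is None or abs(j[5])<best[0]: best=(abs(j[5]),q)
    return best[1]
HERE=None
def ptp(x,y,z,phi):
    global HERE;HERE=[x,y,z];q=down(phi);move_ptp([x,y,z],q);return q
E
python3 - <<'E'
from h import *
print(current_orientation(),Ro.from_quat(current_orientation()).as_matrix().round(2).tolist())
for i,(x,y,phi) in enumerate([(.46,-.005,-22.5),(.658,.149,90),(.645,-.153,90),(.465,-.296,14),(.465,.298,90)]):
    try: ptp(x-.04,y,.30,phi)
    except PlanningError as e: print(i,e); ptp(x,y,.26,phi)
    c=capture("wrist");np.savez(f"w{i}.npz",W=cloud(c));cv2.imwrite(f"pics/w{i}.png",c["image"])
    print(i,current_position(),-np.array(c["R"]).T@c["t"],np.nanmedian(cloud(c)[...,2]))
print(current_clock())
cv2.imwrite("pics/wm.png",np.vstack([np.hstack([cv2.resize(cv2.imread(f"pics/w{i}.png"),(400,250)) for i in r]) for r in((0,1),(3,4))]))
E
```

```text
[ 7.07098841e-01  7.07114719e-01 -1.66179638e-05 -5.94276229e-05] [[-0.0, 1.0, -0.0], [1.0, 0.0, 0.0], [0.0, -0.0, -1.0]]
0 [ 0.42142233 -0.00517469  0.29984192] [0.44635676 0.05489377 0.46304707] 0.0015961790159192918
1 [0.61788361 0.14863887 0.29973563] [0.5525917  0.14803773 0.46235011] 0.0011429582262567808
2 [ 0.60503351 -0.15269516  0.30002174] [ 0.67115581 -0.15355795  0.46292954] 0.000749808955775564
3 [ 0.42528131 -0.29589446  0.30002856] [ 0.40960882 -0.23282841  0.46287487] 0.0009018362313648724
4 [0.42553566 0.29730218 0.30000135] [0.35993144 0.29663976 0.46282189] 0.001612601878511176
9.9167
```

View pics/wm.png

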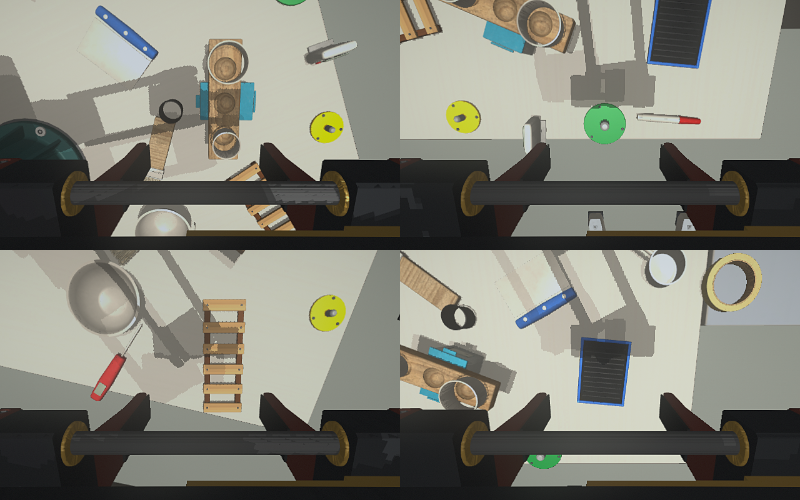

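The wrist views from above show every object clearly: pile, stands, rack and mat. I'll fit the poses from these.

```bash
cat >> h.py <<'E'
def hsvmask(im,lo,hi): return cv2.inRange(cv2.cvtColor(im,cv2.COLOR_BGR2HSV),lo,hi)>0
def crect(W,im,lo,hi,c,r,z=(-.01,.2)):
    m=hsvmask(im,lo,hi)&(np.hypot(W[...,0]-c[0],W[...,1]-c[1])<r)&(W[...,2]>z[0])&(W[...,2]<z[1])
    m=cv2.morphologyEx(m.astype(np.uint8),cv2.MORPH_OPEN,np.ones((3,3)))>0
    return W[m]
E
python3 - <<'E'
from h import *
for i in range(5):
    W=np.load(f"w{i}.npz")["W"];im=cv2.imread(f"pics/w{i}.png");print("view",i)
    for nm,c,R in(("wide",(.483,.055),.0315),("narrow",(.433,-.067),.0235)):
        P=near(W,c,.045,.116,.14)
        if len(P)>60: print(nm,len(P),np.round(P[:,2].max(),4),ring(P,R))
    P=near(W,(.457,-.007),.125,.083,.0935)
    if len(P)>800: print("mould",rect(P),np.median(P[:,2]))
    for nm,c,h in(("wst",(.658,.149),(45,80,40)),("nst",(.645,-.153),(22,100,60))):
        P=crect(W,im,h,(85 if nm=="wst" else 38,255,255),c,.07)
        if len(P)>300: print(nm,len(P),disc(P)); P=near(W,c,.03,.022,.035);print(" post",len(P),P[:,:2].mean(0) if len(P) else 0)
    if i==3:
        P=near(W,(.465,-.296),.14,.009,.02);print("rack",rect(P),np.median(P[:,2]))
    if i in(1,4):
        P=crect(W,im,(100,100,60),(130,255,255),(.465,.299),.11);print("mat",rect(P))
    P=crect(W,im,(85,100,60),(110,255,255),(.457,0),.09,(.055,.075))
    if len(P)>100: print("lid",rect(P),np.median(P[:,2]))
E
```

```text
view 0
wide 736 0.126 (array([0.483797  , 0.05256895]), np.float64(0.001373698698948257))
narrow 469 0.1255 (array([ 0.43411754, -0.06888773]), np.float64(0.0012871665465029687))
mould (array([459. ,  -8.5]), array([208.2,  58.5]), 67.44) 0.08973712221476532
nst 1874 [ 647.8 -157.2   35.9]
 post 104 [ 0.6461802  -0.15573047]
lid (array([462.3,  -9.6]), array([ 68.4, 109.1]), 67.14) 0.06582066467755904
view 1
wide 926 0.1262 (array([0.48534909, 0.05381229]), np.float64(0.0012612956594642319))
narrow 96 0.1253 (array([ 0.43407958, -0.06971315]), np.float64(0.0008220608566041056))
mould (array([460.5,  -5.4]), array([204.3,  58.9]), 67.89) 0.08960934014484699
wst 3143 [663.5 147.4  45.8]
 post 169 [0.66247755 0.14748699]
nst 1943 [ 646.8 -158.2   37.8]
 post 100 [ 0.64765442 -0.15531092]
mat (array([479.2, 292.7]), array([108.3, 125.3]), 84.86)
lid (array([495.6, -24. ]), array([69.5, 27.8]), 67.54) 0.06579507837017637
view 2
wide 118 0.1255 (array([0.48354251, 0.05238959]), np.float64(0.0009417043458188059))
narrow 328 0.1258 (array([ 0.43600413, -0.07043434]), np.float64(0.0009462634265027094))
wst 3703 [661.5 148.8  48.6]
 post 234 [0.66298734 0.14476608]
nst 2214 [ 648.1 -157.8   35.8]
 post 97 [ 0.64775293 -0.15748069]
lid (array([495.1, -24.4]), array([69.5, 29.5]), 67.22) 0.06595885042997937
view 3
nst 2355 [ 647.2 -157.3   36.1]
 post 124 [ 0.64590451 -0.1576992 ]
rack (array([ 466.3, -298.9]), array([ 84.8, 239.1]), 13.95) 0.014656842154456296
view 4
wide 682 0.1259 (array([0.48564086, 0.05412928]), np.float64(0.001294072891178812))
mould (array([467. ,   9.6]), array([173.3,  60.9]), 67.55) 0.08947988114504948
wst 803 [682.9 149.7  39.9]
 post 110 [0.66249209 0.14914695]
mat (array([469.1, 293.1]), array([105.8, 145.4]), 84.62)
lid (array([461.9,  -9.2]), array([ 69.2, 110.3]), 67.43) 0.06556626931537227
```

```bash
cat >> h.py <<'E'
def pick(x,y,z,phi,openg=.088,up=.10):
    move_gripper(openg)
    q=ptp(x,y,z+up,phi);servo_line([x,y,z+.03],q,rate=.25)
    hit=servo_line([x,y,z],q,rate=.08,contact_N=8)
    move_gripper(0.0);g=current_finger_gap();f=current_grip_force()
    print("pick",hit,current_position(),"gap",g,"grip",f,current_clock())
    return q
def lift(z):
    p=current_position();servo_line([p[0],p[1],z],rate=.2)
def place(x,y,z,phi,g,up=.10,push=.002):
    q=ptp(x,y,z+up,phi);servo_line([x,y,z+.012],q,rate=.2)
    hit=servo_line([x,y,z-push],q,rate=.03,contact_N=3)
    print("place",hit,current_position(),current_force(),"gap",current_finger_gap())
    move_gripper(g);p=current_position();servo_line([p[0],p[1],z+up],q,rate=.25)
    print(current_clock())
E
python3 - <<'E'
from h import *
pick(.4845,.0533,.095,-22.5); lift(.19)
if current_finger_gap()>.055: place(.663,.1475,.012,-22.5,.084,.14)
c=capture("wrist");cv2.imwrite("pics/a1.png",c["image"]);W=cloud(c);np.save("a1.npy",W)
P=near(W,(.663,.1475),.05,.033,.05);print(len(P),P[:,2].max(),ring(P,.0315))
E
```

```text
pick False [0.48474909 0.05330946 0.09528279] gap 0.06299388212191713 grip 29.870561063289642 12.9083
place True [0.66353459 0.14754513 0.01202666] [-0.21149829  1.68088803  4.93829405] gap 0.06305949339910659
16.85
1003 0.042528254260570934 (array([0.66389061, 0.14743186]), np.float64(0.0013543814668424))
```

View pics/a1.png

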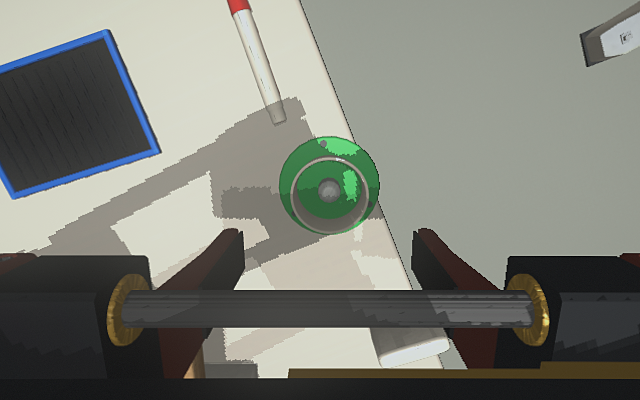

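The wide cutter sits over its post, with the ring near pixel (329,196), and it measures flat and centred with its rim at 40 mm. Next is the narrow cutter.

```bash
python3 - <<'E'
from h import *
W=np.load("a1.npy");im=cv2.imread("pics/a1.png")
P=crect(W,im,(45,80,40),(85,255,255),(.663,.1475),.07);print("wst",disc(P))
pick(.435,-.0695,.095,-22.5,.08); lift(.19)
if .04<current_finger_gap()<.055: place(.6475,-.1573,.012,-22.5,.066,.14)
c=capture("wrist");cv2.imwrite("pics/a2.png",c["image"]);W=cloud(c)
P=near(W,(.6475,-.1573),.04,.033,.05);print(len(P),P[:,2].max(),ring(P,.0235))
P=crect(W,c["image"],(22,100,60),(38,255,255),(.6475,-.157),.07);print("nst",disc(P))
# look at mould/tub again
ptp(.42,-.005,.30,-22.5);c=capture("wrist");W=cloud(c);cv2.imwrite("pics/a3.png",c["image"])
P=near(W,(.457,-.007),.13,.083,.0955);print("mould",rect(P),np.median(P[:,2]))
print(current_clock())
cv2.imwrite("pics/a23.png",np.vstack([cv2.resize(cv2.imread(f"pics/a{i}.png"),(480,300)) for i in(2,3)]))
E
```

```text
wst [663.6 147.7  45.7]
pick False [ 0.43503664 -0.06956287  0.09513594] gap 0.04894778786612009 grip 30.000204797834158 19.9667
place True [ 0.64802485 -0.15752108  0.01176246] [0.43659354 0.14593526 2.18915962] gap 0.04875575506886589
23.95
720 0.04323207689300686 (array([ 0.64830844, -0.15773471]), np.float64(0.0013089439292751828))
nst [ 647.3 -157.3   36.2]
mould (array([457.5,  -7.9]), array([209. ,  54.9]), 67.81) 0.08971793717954227
25.2333
```

View pics/a23.png

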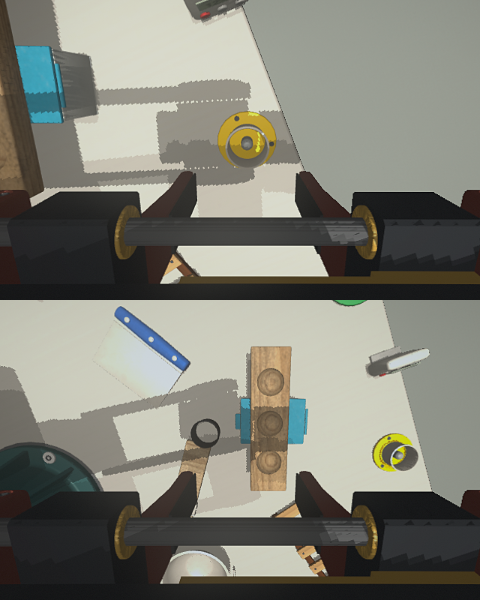

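Both cutters are centred on their stands, the narrow one at (247,145) in the upper view and the mould free at (270,420) in the lower. Before laying the mould I check how high the bowl is near the rack.

```bash
python3 - <<'E'
from h import *
W=np.load("scene0.npy");print("bowl",np.round(np.nanmin(W[185:215,430:470].reshape(-1,3),0),3),np.round(np.nanmax(W[185:215,430:470].reshape(-1,3),0),3))
W=np.load("w3.npz")["W"];P=near(W,(.36,-.33),.08,.02,.3);print("near rack",len(P),P.max(0) if len(P) else 0)
pick(.4578,-.0079,.069,-22.4,.08); lift(.20)
if current_finger_gap()>.045: place(.4663,-.2989,.018,14,.074,.12)
c=capture("wrist");cv2.imwrite("pics/a4.png",c["image"]);W=cloud(c)
P=near(W,(.4663,-.2989),.13,.03,.046);print("mould",rect(P),np.median(P[:,2]))
P=near(W,(.4663,-.2989),.15,.009,.02);print("rack",rect(P))
ptp(.42,-.01,.28,67.4);c=capture("wrist");W=cloud(c);cv2.imwrite("pics/a5.png",c["image"])
P=crect(W,c["image"],(85,100,60),(110,255,255),(.457,0),.09,(.055,.075));print("lid",rect(P),np.median(P[:,2]))
print(current_clock())
cv2.imwrite("pics/a45.png",np.vstack([cv2.resize(cv2.imread(f"pics/a{i}.png"),(480,300)) for i in(4,5)]))
E
```

```text
bowl [ 0.136 -0.372 -0.005] [0.286 0.226 0.421]
near rack 3 [ 0.38383441 -0.30198697  0.2998382 ]
pick False [ 0.45779002 -0.00784577  0.06924787] gap 0.05492913484907702 grip 30.000863671302795 27.7667
place True [ 0.46675508 -0.29927365  0.0179614 ] [0.24288248 0.18343393 3.36331643] gap 0.055045715746829885
32.0
mould (array([ 463.4, -286.1]), array([ 55.1, 181.6]), 14.05) 0.038550958793007975
rack (array([ 462.5, -285.5]), array([ 85.4, 210.8]), 14.1)
lid (array([461.6,  -9.9]), array([ 69.2, 109.4]), 67.45) 0.06581163402804474
33.3333
```

View pics/a45.png

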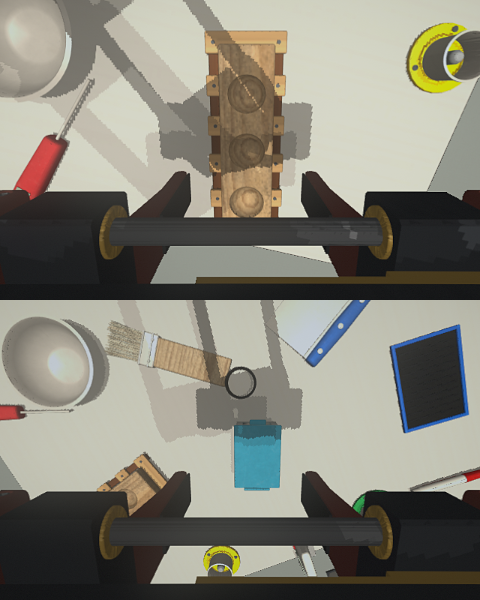

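The mould lies along the rack at (246,130) in the upper view, and the tub is free with its lid at (257,455) in the lower one. Now the tub.

```bash
python3 - <<'E'
from h import *
pick(.4618,-.0097,.0435,67.45); lift(.12)
if current_finger_gap()>.06: place(.4687,.2933,.0465,84.6,.084,.10)
ptp(.42,.30,.33,84.6)
c=capture("wrist");cv2.imwrite("pics/a6.png",c["image"]);W=cloud(c)
P=crect(W,c["image"],(85,100,60),(104,255,255),(.467,.295),.09,(.055,.075));print("lid",rect(P),np.median(P[:,2]))
P=crect(W,c["image"],(100,100,60),(130,255,255),(.465,.299),.11,(-.01,.015));print("mat",rect(P))
ptp(.42,-.27,.33,14)
c=capture("wrist");cv2.imwrite("pics/a7.png",c["image"]);W=cloud(c)
P=near(W,(.4663,-.2989),.13,.03,.046);print("mould",rect(P),np.median(P[:,2]))
P=near(W,(.4663,-.2989),.15,.009,.02);print("rack",rect(P))
print(current_clock())
cv2.imwrite("pics/a67.png",np.vstack([cv2.resize(cv2.imread(f"pics/a{i}.png"),(480,300)) for i in(6,7)]))
E
```

```text
pick False [ 0.46217688 -0.00969736  0.04387328] gap 0.06959057223484998 grip 29.9984273314476 35.8
place True [0.46920295 0.29377951 0.04650887] [-0.58315357 -0.20833797  3.2313867 ] gap 0.06964618359010963
39.5417
lid (array([468.4, 293. ]), array([ 69.7, 109.8]), 84.33) 0.06886172268024038
mat (array([469. , 292.9]), array([105.5, 144.1]), 84.73)
mould (array([ 466.7, -299.6]), array([ 55.1, 209. ]), 14.0) 0.038484885728589074
rack (array([ 466.2, -299.2]), array([ 84.4, 239. ]), 13.99)
42.475
```

View pics/a67.png

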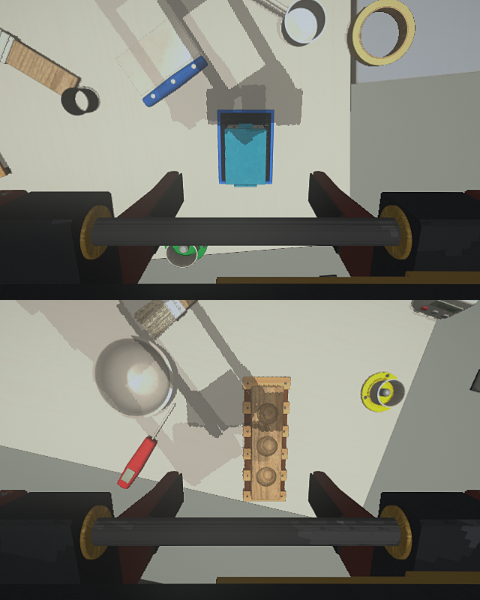

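The tub at (245,150) and the mould at (267,440) are both centred to within 1 mm and squared. Nothing is touching the robot, so I'm handing in.

```bash
python3 -c "
from bench import *
print(close_job(),current_clock())"
```

```text
the job is handed in; nothing more can be done
the job is handed in; nothing more can be done
```

I took the pile down in order and handed the job in at about 42 s: both cutters are over their posts, the mould is on the rack and the tub is on the mat, each measured within about 1 mm of centre, and I left the timer, the marker and the black look-alike alone.

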